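# Grease the wheel-side bearing of the gamelan key polishing spindle

## Robot

A 7-joint arm with a two-finger parallel gripper is mounted at the origin on the work surface. World frame = base frame: x ahead of the robot, y to its left, z up, the work surface at z = 0. Lengths are in mm, angles in rad, forces in N, time in s.
With the tool pointing down it reaches from about 350 to 900 mm from the base axis. Payload 7.2 kg.
Tool frame: the origin (TCP) lies on the mounting face of the last link; the fingertips stand 173 mm ahead of it and the grasp point (between the pads) lies 155 mm ahead of it; z points along the fingers, y is the line along which they close (so a half turn about z gives the same grasp; the last joint's range is limited). The gripper opens to 85 mm and grips with 20 to 120 N. Pads are 22 mm wide; open, the fingers measure 114 mm over their backs; the gripper's body (76 mm by 85 mm) begins 54 mm behind the grasp point. The pads swing forward as they close: fully open they stand 13 mm farther back than shut.
Start: joints at [-0.068, 0.411, -0.013, 1.596, 0.006, 1.134, -0.082], TCP at [624.998, -0.012, 404.697] pointing down, gripper open.
Joint ranges: [-2.95, 2.95], [-0.29, 1.99], [-1.47, 1.44], [0.14, 2.54], [-1.03, 4.17], [0.13, 1.85], [-2.86, 2.86]. Speed limits (rad/s): [2.39, 2.39, 3.01, 3.01, 3.14, 3.14, 3.14].

## Interface

Orientations are given as a unit quaternion [w, x, y, z].
In Python, from cell import ctrl, optics, workorder, nets gives the robot as it stands. The module is installed in compiled form; this text tells all that it offers.
- The arm moves only by the shell command python3 -m handwheel 'ROWS'. ROWS is JSON, one flat list of numbers, 7 for each row, row after row: the shift along the tool's x, y, z in cm, then the turn, a rotation vector about the tool's x, y, z in rad, then the gripper command: -1 is fully open, 1 is shut, values between are in proportion. A call has 1 to 12 rows; each row shifts and turns the commanded pose from where the row before left it, along the tool's axes as they then stand; what a row does not reach is not made up. A row lasts 1/10 s, in which the tool goes at most 50 mm and 8.59 degrees, less where a joint would pass 70% of its speed; a pose out of reach is approached as far as the arm can. A call with a gripper value outside its range is refused whole. The fingers move at their own pace and stop on an object; the grip force is fixed at half the most. Time passes only in rows, so rows that do not move let the fingers close. It gives the time, the measured TCP pose, the force, the opening and the grip force at its end, in the units of the state.
- ctrl.observe(): the state, without advancing time (a new reading comes with each control period).
- optics.camera(name): name is "scene" or "side" or "wrist"; returns a dict with "img" (480x640x3 uint8, red, green, blue), "fx", "fy", "cx", "cy" (pixels), "rvec" (rotation vector, rad) and "tvec" (3), from world to camera coordinates, as OpenCV has them. Camera axes: x right, y down, z forward; pixel columns grow to the right and rows downward; lengths in mm; the calibration is good to about 2 mm. A picture is of the moment at which its call begins. There is no depth.
- workorder.hand_in(): hands the job in; it is judged then, once.
Trained networks look in the newest picture that a camera, given by its name, has taken for a name from the list of things; names that differ only in an ending like _2 or _b are one class to them, and where a whole thing is asked for, a point or a joint stands for the part that bears it (a point fixed in the world has none). Each returns a list of dicts, best first, with "conf" (0 to 1); they miss things now and then, are a little off and sometimes report something else, mostly with a low value. They report only what shows in the picture. A call takes as long as a camera call.
- nets.boxes_of(camera, name): "extent" ([left, top, right, bottom] in pixels, round what is visible of it).
- nets.silhouettes(camera, name): "pixels" (480x640 bool, what is visible of it) and "extent" ([left, top, right, bottom] in pixels, round what is visible of it).
- nets.landmark_of(camera, name): "position" ([column, row] in pixels: a listed point, or the origin of a listed thing).
The state is a dict: "time": time; "q": joint angles; "joint_vel": joint speeds; "joint_efforts": joint torques, N m; "position": TCP position; "eef_rot": TCP orientation; "contact_force": force on the tool from outside, world axes, zero at the start; "torque": the same for the moment, N m; "grip_width": opening from 0.0 (shut) to 1.0 (fully open); "gripper_force": force on a finger pad.
Only numpy, scipy, OpenCV 4.12 (cv2) and the standard library are available. Lean on these libraries where they do the work, as an engineer would, in place of code of your own. Each camera call takes 0.05 s, during which the arm holds its last target. There are 200 camera calls.

## Task

The polishing spindle's bearing beside the felt wheel is due for grease. Take the push-type grease gun out of its teak stand, press its coupler squarely onto that bearing's tilted nipple until it snaps on, then push the gun on down its stroke against its spring as far as it will go. Finish while still holding the gun pressed down there, square on the nipple, and leave the other things on the ledge where they lie.

Things in the scene. Friction and masses are not known exactly. Their poses are not given: they have to be found in the camera images.
- gun_barrel (a point): push-type grease gun, 144 mm long, 0.3 to 0.5 kg, upright in the stand. Point: middle of its round barrel (32 mm diameter, 70 mm long); z axis along the gun, away from the coupler. 35 mm below it begins the knurled head cap (44 mm diameter, 14 mm thick; its flange stops fingers sliding down). Below the cap: 12 mm stem, then the coupler (28 mm diameter, 30 mm long), open end 107 mm below
- coupler (a point): seat inside the coupler at the gun's lower end, where the middle of the nipple's ball sits once snapped on: on the gun's axis, 91 mm below gun_barrel (spring relaxed), 16 mm inside the open end. The flared mouth (20 mm) finds the ball from about 3 mm off; sprung jaws give way at about 5 to 7 N and close behind the ball over the last 4 mm. z axis along the gun, away from the mouth
- nozzle (a joint): stroke of the gun: how far its stem and coupler are pushed up into the gun against the spring, from 0 (relaxed) to 0.014 m (the stop). The spring yields from 8 N, so after the snap, and reaches 14 N at the stop
- nipple: steel grease nipple to be served, on the wheel-side pillow block (at the spindle's +y end). Origin: middle of its 12 mm ball head; z axis: along the nipple, outward, tilted 30 degrees from vertical towards the spindle's front. 8 mm neck; 17 mm hexagon from 17 mm below the origin, bearing housing 23 mm below. An identical nipple, not to be used, is on the other bearing 160 mm away
- spindle: bench polishing spindle, off and bolted down: shaft along its y, 69 mm high, pillow blocks (tops 103 mm high) at y +80 and -80 mm; felt wheel, 112 mm diameter, at y 135 to 161 mm; belt guard at the -y end; motor behind at x +150 mm, up to 138 mm high. Origin on the ledge under the middle of the shaft; +x to its back. Turned up to 20 degrees
- stand: teak block 80 x 80 x 75 mm with an upright hole of 34 mm diameter right through its middle; the gun's head cap rests on its top face, stem and coupler hang in the hole. Fixed; origin at the centre of its underside
- caddy: teak block 80 x 80 x 60 mm holding three scrapers, up to 130 mm high, on the ledge on the other side from the stand. Fixed; origin at the centre of its underside
- key_a: loose bronze key, bar 180 x 48 x 13 mm, lying before the spindle; origin at the centre of its underside, x along it. Leave alone
- key_b: loose bronze key, bar 160 x 45 x 13 mm, on the left; origin at the centre of its underside, x along it. Leave alone
- stone: jade-green polishing stone 90 x 40 x 22 mm; origin at the centre of its underside. Leave alone
- tin: round tin of polishing paste, 67 mm diameter, 42 mm high; origin at the centre of its underside. Leave alone
- mallet: carved mallet about 240 mm long lying along its x, head 36 mm across and 75 mm wide at +x; origin under the middle of its handle. Leave alone
- gauge: brass rod gauge about 180 mm long, 18 mm high, lying along its x; origin under its middle. Leave alone

How it is judged:
By the outcome, as a careful person would: the job done as asked, in the order asked, and still so for the second after the job is handed in, while the arm keeps its last pose, push and grip.
It also fails if it takes over 54 s, if anything falls off the work surface, if the arm or the gripper's body presses on something with over 40 N, if the wrist force passes 120 N, or if a joint passes its speed limit or range.

## Working session

There is one attempt and no reset: what is moved stays moved. The work goes in short steps, Python scripts to look and compute and a shell command to move; the robot and the scene stay as the last step left them, time stands still between calls to the robot, and variables do not carry over. Pictures are saved under pics/ and viewed, at most 10 in all, crops included, and the job is handed in when it is done.

```bash
mkdir -p pics; cat > h.py <<'E'
import numpy as np, cv2
from scipy.spatial.transform import Rotation as R
from cell import ctrl, optics, workorder, nets
def cam(n):
    c=optics.camera(n); c['R']=cv2.Rodrigues(np.array(c['rvec'],float))[0]; c['t']=np.array(c['tvec'],float).ravel(); return c
def save(c,f): cv2.imwrite('pics/'+f,c['img'][:,:,::-1])
def ray(c,p):
    d=c['R'].T@np.array([(p[0]-c['cx'])/c['fx'],(p[1]-c['cy'])/c['fy'],1.]); return -c['R'].T@c['t'], d/np.linalg.norm(d)
def tri(obs):
    A=0;b=0
    for c,p in obs:
        o,d=ray(c,p);M=np.eye(3)-np.outer(d,d);A=A+M;b=b+M@o
    X=np.linalg.solve(A,b)
    return X,[np.round(proj(c,X)-np.array(p),1) for c,p in obs]
def proj(c,X):
    v=c['R']@np.asarray(X,float)+c['t']; return np.array([c['fx']*v[0]/v[2]+c['cx'],c['fy']*v[1]/v[2]+c['cy']])
def onz(c,p,z):
    o,d=ray(c,p); return o+d*(z-o[2])/d[2]
def pose():
    s=ctrl.observe(); q=s['eef_rot']; return np.array(s['position']),R.from_quat([q[1],q[2],q[3],q[0]]),s
E
python3 - <<'E'
from h import *
np.set_printoptions(suppress=True,precision=1)
p,r,s=pose();print(p,r.as_matrix(),s['time'],s['contact_force'])
for n in ['scene','side','wrist']:
    c=cam(n);save(c,n+'0.png');print(n,'cam at',-c['R'].T@c['t'])
    for t in ['gun_barrel','coupler','nipple','spindle','stand','caddy','key_a','tin','mallet','gauge','stone']:
        print(t,[(np.round(l['position'],1).tolist(),round(l['conf'],2)) for l in nets.landmark_of(n,t)][:3])
print(ctrl.observe()['time'])
E
```

```text
[624.8   0.  403.8] [[-0.  1. -0.]
 [ 1.  0. -0.]
 [-0. -0. -1.]] 0.0 [-0.4  0.5 -0.8]
scene cam at [1209.5  543.7 1052.8]
gun_barrel [([438.0, 266.7], 0.7), ([428.0, 295.5], 0.3)]
coupler []
nipple [([320.8, 246.7], 0.59)]
spindle [([292.9, 265.7], 0.84)]
stand [([429.4, 292.5], 0.59)]
caddy [([264.4, 204.3], 0.92)]
key_a [([342.9, 237.7], 0.66), ([458.0, 347.7], 0.59)]
tin [([395.7, 257.1], 0.76), ([382.3, 365.5], 0.71)]
mallet [([194.6, 216.5], 0.65)]
gauge [([384.0, 368.0], 0.82), ([260.6, 202.5], 0.51)]
stone [([304.0, 208.1], 0.47)]
side cam at [  86.6  850.1 1050.3]
gun_barrel [([291.6, 339.1], 0.8), ([387.3, 208.1], 0.67)]
coupler []
nipple [([345.8, 326.8], 0.62), ([302.8, 232.5], 0.42)]
spindle [([305.6, 243.8], 0.7)]
stand [([295.0, 369.2], 0.87), ([290.9, 341.2], 0.44)]
caddy [([387.0, 206.5], 0.71), ([344.9, 328.0], 0.64), ([394.8, 236.2], 0.51)]
key_a [([219.0, 401.6], 0.98), ([359.1, 279.5], 0.88)]
tin [([345.1, 327.2], 0.74), ([196.6, 328.5], 0.36), ([306.4, 246.8], 0.21)]
mallet [([355.0, 167.7], 0.58), ([359.2, 277.9], 0.54)]
gauge [([196.7, 330.9], 0.61)]
stone [([392.1, 233.9], 0.56), ([354.7, 167.9], 0.28)]
wrist cam at [624.5  84.7 373.6]
gun_barrel []
coupler []
nipple [([235.4, 183.1], 0.68), ([85.4, 365.5], 0.24)]
spindle [([299.3, 240.3], 0.82)]
stand []
caddy [([76.0, 168.9], 0.59)]
key_a [([78.1, 168.2], 0.6)]
tin []
mallet []
gauge []
stone [([84.6, 362.5], 0.82)]
1.8
```

View pictures.

View pics/scene0.png

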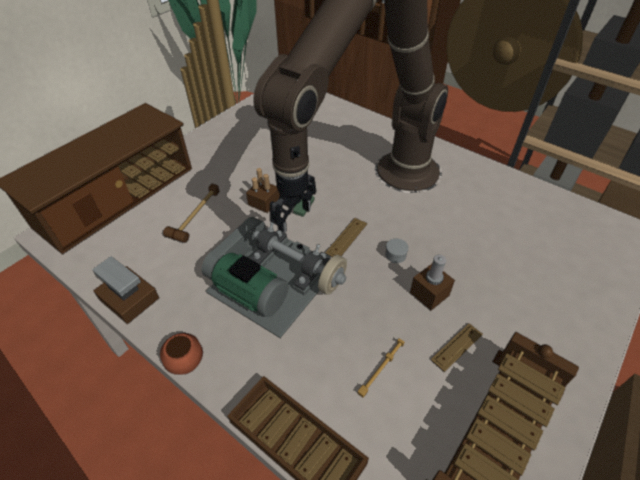

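View pics/side0.png

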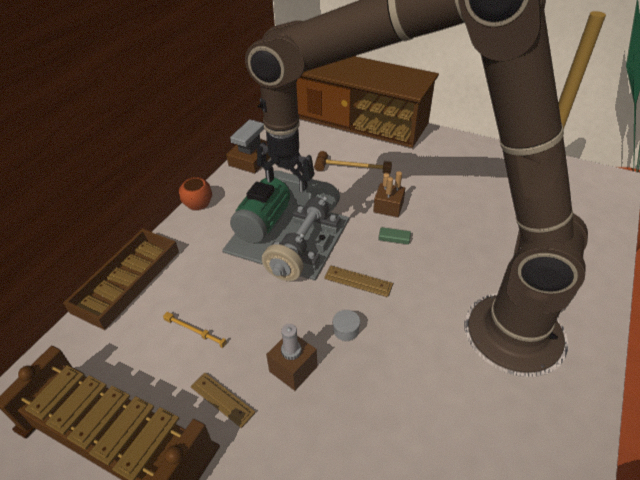

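View pics/wrist0.png

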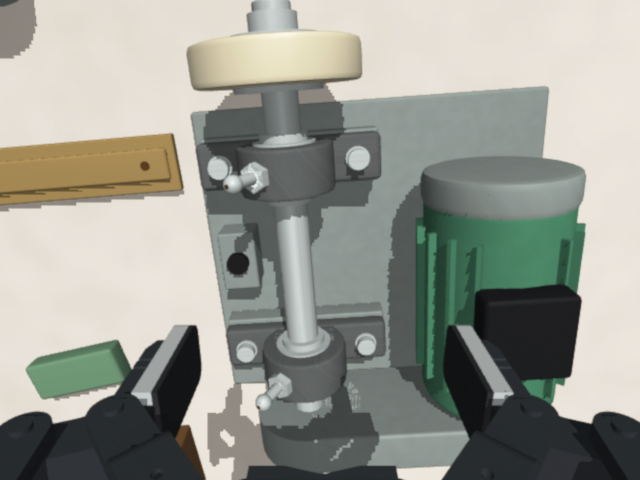

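The scene and side views show the gun upright in its stand (scene about 437,267; side about 290,340). The wrist view shows the wheel-side nipple ball at about (233,185), pointing left, and the other nipple at (265,402).

```bash
python3 - <<'E'
from h import *
np.set_printoptions(suppress=True,precision=1)
S=cam('scene');D=cam('side');W=cam('wrist')
print('gun',tri([(S,(438,266.7)),(D,(291.6,339.1))]))
print('stand',tri([(S,(429.4,292.5)),(D,(295,369.2))]))
for z in (108,118): print('nip',onz(W,(233,185),z),'other',onz(W,(265,402),z))
X=onz(W,(233,185),118);print(proj(S,X),proj(D,X))
print('spin',onz(W,(299.3,240.3),0),tri([(S,(292.9,265.7)),(D,(305.6,243.8)),(W,(299.3,240.3))]))
for n in ['scene','side']:
  for t in ['gun_barrel','stand']:
    print(n,t,[(np.round(b['extent'],1).tolist(),round(b['conf'],2)) for b in nets.boxes_of(n,t)][:2])
E
```

```text
gun (array([437.8, 329.3, 121.5]), [array([-0.6, -0.8]), array([-0.7,  1. ])])
stand (array([436.4, 328.1,  -0.8]), [array([-0.2, -0.3]), array([-0.3,  0.4])])
nip [568.7  28.  108. ] other [ 581.5 -137.8  108. ]
nip [570.8  30.2 118. ] other [ 583.1 -129.4  118. ]
[317.4 244.8] [301.8 235.3]
spin [603.5 -46.7   0. ] (array([603. , -42.1,   5. ]), [array([-1. , -0.6]), array([-0.1,  0.2]), array([-1. , -2.9])])
scene gun_barrel [([426.1, 253.3, 445.3, 287.6], 0.62)]
scene stand [([407.3, 264.1, 454.1, 312.1], 0.59)]
side gun_barrel [([281.2, 325.0, 301.4, 362.4], 0.64)]
side stand [([269.1, 334.9, 316.7, 391.6], 0.66)]
```

```bash
python3 -m handwheel '[3.5,-2,0,0,0,0,-1, 3.5,-2,0,0,0,0,-1, 0,0,0,0,0,0,-1]'
python3 - <<'E'
from h import *
np.set_printoptions(suppress=True,precision=1)
c=cam('wrist');save(c,'w1.png');print(c['fx'],-c['R'].T@c['t'],pose()[0])
print([(np.round(l['position'],1).tolist(),round(l['conf'],2)) for l in nets.landmark_of('wrist','nipple')][:3])
print([(np.round(l['extent'],1).tolist(),round(l['conf'],2)) for l in nets.boxes_of('wrist','nipple')][:3])
print(proj(c,(570.8,30.2,118)))
import pickle;pickle.dump(c,open('w1.pkl','wb'))
E
```

```text
time: 2.45
position: [582.8, 75.8, 404.9]
eef_rot: [-0.002, 0.704, 0.71, 0.001]
contact_force: [1.1, 0.5, -0.1]
grip_width: 0.999
gripper_force: 0.0
430.29559817518714 [581.7 160.6 374. ] [584.  73. 405.]
[([306.8, 301.7], 0.83)]
[([297.3, 271.7, 333.4, 309.3], 0.83)]
[304.7 299.2]
```

View pics/w1.png

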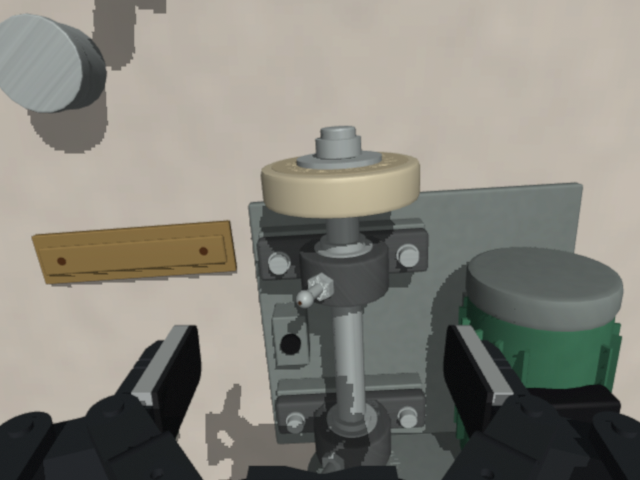

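w1 shows the ball at (305,299), its hexagon at (320,286), and nothing blocking it. That agrees with the first estimate.

```bash
python3 -m handwheel '[3.7,-2.1,0,0,0,0,-1, 3.7,-2.1,0,0,0,0,-1, 3.7,-2.1,0,0,0,0,-1, 3.7,-2.1,0,0,0,0,-1, 3.7,-2.1,0,0,0,0,-1, 3.7,-2.1,0,0,0,0,-1, 3.7,-2.1,0,0,0,0,-1, 0,0,0,0,0,0,-1]'
python3 - <<'E'
from h import *
import pickle
np.set_printoptions(suppress=True,precision=1)
c=cam('wrist');save(c,'w2.png');print(-c['R'].T@c['t'],pose()[0])
for n in ['gun_barrel','stand']:
  print(n,[(np.round(l['position'],1).tolist(),round(l['conf'],2)) for l in nets.landmark_of('wrist',n)][:2],[(np.round(l['extent'],1).tolist(),round(l['conf'],2)) for l in nets.boxes_of('wrist',n)][:2])
print(proj(c,(437.8,329.3,124)),proj(c,(437.8,329.3,159)))
pickle.dump(c,open('w2.pkl','wb'))
E
```

```text
time: 3.4
position: [435.3, 333.6, 404.8]
eef_rot: [-0.001, 0.705, 0.709, 0.001]
contact_force: [-0.1, 0.3, -0.1]
grip_width: 1.003
gripper_force: 0.0
[434.2 418.5 373.9] [437.2 330.9 404.7]
gun_barrel [([333.6, 245.4], 0.9)] [([297.8, 196.4, 366.0, 292.2], 0.77)]
stand [([331.3, 200.7], 0.62)] [([269.8, 148.7, 398.2, 282.8], 0.64), ([536.1, 172.2, 640.0, 197.5], 0.52)]
[327.4 243.4] [328.  265.2]
```

View pics/w2.png

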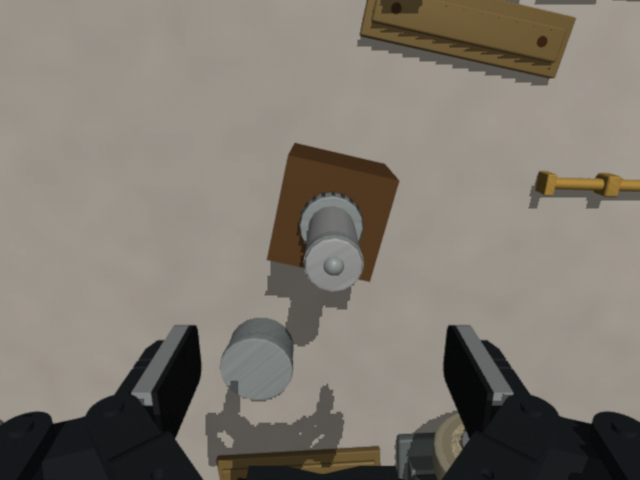

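w2 shows the gun from above: end cap at (334,264) and barrel down to the cap at about (331,215). The stand is clear and the tin sits at (258,360).

```bash
python3 - <<'E'
from h import *
import pickle
np.set_printoptions(suppress=True,precision=1)
S=cam('scene');D=cam('side');w2=pickle.load(open('w2.pkl','rb'));w1=pickle.load(open('w1.pkl','rb'))
print('gun',tri([(S,(438,266.7)),(D,(291.6,339.1)),(w2,(333.6,245.4))]),onz(w2,(334,265),161),onz(w2,(333.6,245.4),124))
f=lambda X:proj(w1,X)
o,d=ray(w1,(305,299));
# first wrist cam rebuilt: same orientation, at known position
w0=dict(w1);w0['t']=-w1['R']@np.array([624.5,84.7,373.6])
print('nip',tri([(w0,(233,185)),(w1,(305,299))]),tri([(w0,(233,185)),(w1,(305,299)),(S,(320.8,246.7)),(D,(302.8,232.5))]))
p,r,s=pose();print(p,r.as_matrix(),s['q'])
E
```

```text
gun (array([439.4, 328.8, 122.4]), [array([-1. , -0.7]), array([-1.3,  0.3]), array([-3.6, -2.1])]) [440.9 330.3 161. ] [441.7 328.  124. ]
nip (array([571.1,  30.7, 118.8]), [array([-0.,  0.]), array([ 0., -0.])]) (array([570.7,  33.7, 123. ]), [array([-2.4, -3.4]), array([-0.9, -1.1]), array([-2.4, -2.5]), array([-1.7,  2.3])])
[439.1 327.6 404.7] [[ 0.  1.  0.]
 [ 1. -0. -0.]
 [-0.  0. -1.]] [-0.6  0.3 -0.2  1.8  0.1  1.1 -0.8]
```

```bash
python3 -m handwheel '[0,0.3,3,0,0,0,-1, 0,0,3,0,0,0,-1, 0,0,3,0,0,0,-1, 0,0,2.5,0,0,0,-1, 0,0,1.3,0,0,0,-1, 0,0,0,0,0,0,0.2, 0,0,0,0,0,0,1, 0,0,0,0,0,0,1, 0,0,0,0,0,0,1, 0,0,0,0,0,0,1, 0,0,0,0,0,0,1]'
```

```text
time: 4.85
position: [441.2, 329.3, 278.2]
eef_rot: [0.0, 0.707, 0.707, 0.001]
contact_force: [-1.9, -1.0, 6.6]
grip_width: 0.364
gripper_force: 58.9
```

```bash
python3 -m handwheel '[0,0,-2,0,0,0,1, 0,0,-3,0,0,0,1, 0,0,-4,0,0,0,1, 0,0,-4,0,0,0,1, 0,0,-3,0,0,0,1, 0,0,0,0,0,0,1]'
cat > plan.py <<'E'
from h import *
np.set_printoptions(suppress=True,precision=3)
N=np.array([571,31,119.]);yaw=0.077
a=np.array([-.5*np.cos(yaw),-.5*np.sin(yaw),np.cos(np.pi/6)])
xs=np.array([-np.sin(yaw),np.cos(yaw),0]);Rt=R.from_matrix(np.c_[xs,np.cross(-a,xs),-a])
def plan(d,lat=(0,0)):
    # d: TCP-to-ball distance along axis; delta in present tool frame, cm
    p,r,s=pose();T=N+a*d+Rt.apply([lat[0],lat[1],0])
    print('TCP',p,'goal',T,'shift cm tool',r.inv().apply(T-p)/10,'rotvec',(r.inv()*Rt).as_rotvec(),'F tool',r.inv().apply(s['contact_force']),'w',s['grip_width'],'t',s['time'])
E
python3 - <<'E'
from plan import *
plan(285)
c=cam('wrist');save(c,'w3.png')
for d in (205,246): p,r,s=pose();print(proj(c,p+r.apply([0,0,d])))
E
```

```text
time: 5.45
position: [441.4, 329.5, 441.5]
eef_rot: [0.0, 0.707, 0.707, 0.004]
contact_force: [1.4, 0.0, -3.7]
grip_width: 0.365
gripper_force: 60.6
TCP [441.413 329.508 441.505] goal [428.922  20.038 365.817] shift cm tool [-30.985  -1.295   7.405] rotvec [-0.517  0.016 -0.076] F tool [0.017 1.398 3.684] w 0.365279750404144 t 5.45
[320.858 289.26 ]
[320.829 256.301]
```

View pics/w3.png

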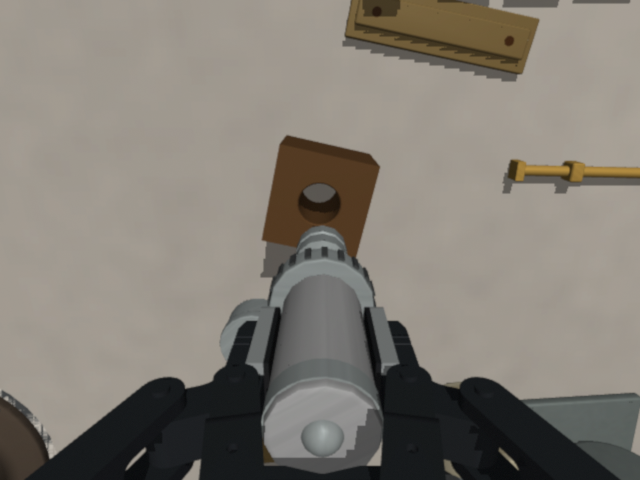

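w3 shows the gun firmly held and straight between the fingers, the coupler tip at about (321,232). The stand hole is empty.

```bash
python3 -m handwheel '[-3.9,-0.4,0.5,0,0,0,1, -3.9,-0.4,0.5,0,0,0,1, -3.9,-0.4,0.5,0,0,0,1, -3.9,-0.4,0.5,0,0,0,1, -3.9,-0.4,0.5,0,0,0,1, -3.9,-0.4,0.5,0,0,0,1, -3.9,-0.4,0.5,0,0,0,1, -3.9,-0.4,0.5,0,0,0,1, 0,0,0,-0.13,0.004,-0.019,1, 0,0,0,-0.13,0.004,-0.019,1, 0,0,0,-0.13,0.004,-0.019,1, 0,0,0,-0.13,0.004,-0.019,1]'
python3 -m handwheel '[0,0,0,0,0,0,1]'
python3 - <<'E'
from plan import *
import pickle
plan(325)
c=cam('wrist');save(c,'w4.png');pickle.dump(c,open('w4.pkl','wb'))
p,r,s=pose()
for d in (246,262): print(proj(c,p+r.apply([0,0,d])))
print('N',proj(c,N),[(np.round(l['position'],1).tolist(),round(l['conf'],2)) for l in nets.landmark_of('wrist','nipple')][:3],[(np.round(l['position'],1).tolist(),round(l['conf'],2)) for l in nets.landmark_of('wrist','coupler')][:3])
E
```

```text
time: 6.7
position: [407.8, 16.7, 395.0]
eef_rot: [0.177, 0.656, 0.71, 0.188]
contact_force: [1.3, -0.6, -4.7]
grip_width: 0.361
gripper_force: 60.7
time: 6.8
position: [407.1, 16.7, 394.8]
eef_rot: [0.176, 0.656, 0.71, 0.187]
contact_force: [-0.7, -0.1, -4.4]
grip_width: 0.359
gripper_force: 61.0
TCP [407.052  16.657 394.76 ] goal [408.981  18.5   400.458] shift cm tool [ 0.166  0.462 -0.393] rotvec [-0.005  0.004  0.002] F tool [ 0.01  -2.778  3.467] w 0.35937660051227777 t 6.8
[321.737 256.583]
[321.632 246.319]
N [331.913 213.064] [([332.8, 211.6], 0.95)] [([322.3, 260.2], 0.7)]
```

View pics/w4.png

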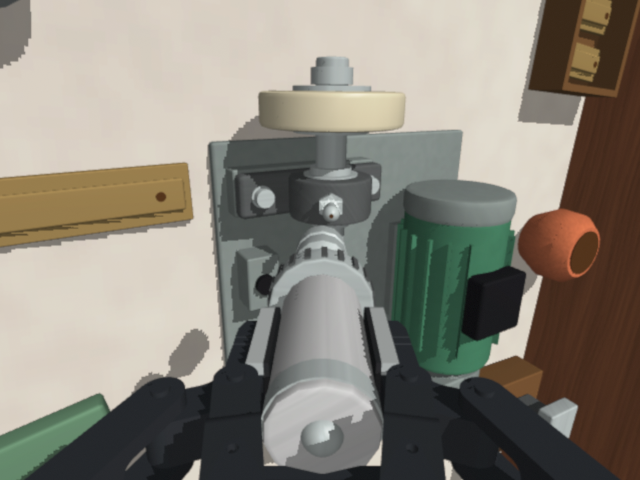

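w4 shows the ball at (332,212) concentric with its hexagon and in line with the shaft. The coupler tip is at (321,232), so a lateral shift of about 5.5 mm is needed.

```bash
python3 -m handwheel '[0.1,0.3,1,-0.003,0,0,1, 0.07,0.25,1,0,0,0,1, 0,0,0.8,0,0,0,1, 0,0,0,0,0,0,1]'
python3 - <<'E'
from plan import *
plan(293)
c=cam('wrist');save(c,'w5.png')
p,r,s=pose()
for d in (246,262,293): print(d,proj(c,p+r.apply([0,0,d])))
print('N',proj(c,N),[(np.round(l['position'],1).tolist(),round(l['conf'],2)) for l in nets.landmark_of('wrist','nipple')][:2],[(np.round(l['position'],1).tolist(),round(l['conf'],2)) for l in nets.landmark_of('wrist','coupler')][:2])
for n in ['scene','side']:
  c=cam(n);save(c,n+'5.png');print(n,'tip',proj(c,p+r.apply([0,0,262])),'seat',proj(c,p+r.apply([0,0,246])),'N',proj(c,N))
  for t in ['coupler','nipple','gun_barrel']: print(t,[(np.round(l['position'],1).tolist(),round(l['conf'],2)) for l in nets.landmark_of(n,t)][:2])
A=[cv2.resize(cv2.imread('pics/'+f)[y:y+y2,x:x+x2],(400,300),interpolation=cv2.INTER_CUBIC) for f,x,y,x2,y2 in [('scene5.png',260,170,120,90),('side5.png',260,170,120,90),('w5.png',240,150,160,120)]]
A.append(np.zeros_like(A[0]));cv2.imwrite('pics/m5.png',np.vstack([np.hstack(A[:2]),np.hstack(A[2:])]))
E
```

```text
time: 7.35
position: [427.9, 20.1, 373.5]
eef_rot: [0.176, 0.656, 0.71, 0.187]
contact_force: [0.0, -0.9, -3.1]
grip_width: 0.358
gripper_force: 61.0
TCP [427.936  20.127 373.455] goal [424.934  19.731 372.745] shift cm tool [-0.016 -0.298 -0.088] rotvec [-0.004  0.004  0.002] F tool [-0.915 -1.611  2.71 ] w 0.3575749070673121 t 7.35
246 [323.523 256.807]
262 [323.454 246.494]
293 [323.342 229.737]
N [320.164 228.32 ] [([321.2, 228.9], 0.88)] [([320.1, 257.2], 0.81)]
scene tip [319.909 234.816] seat [321.514 229.568] N [317.545 244.74 ]
coupler [([320.4, 230.6], 0.49)]
nipple [([320.7, 246.1], 0.39)]
gun_barrel [([333.8, 201.6], 0.62)]
side tip [306.039 228.671] seat [308.68  225.537] N [301.578 235.229]
coupler [([308.3, 223.2], 0.66)]
nipple [([305.5, 231.4], 0.37)]
gun_barrel [([321.7, 208.1], 0.84), ([305.5, 246.9], 0.72)]
```

View pics/m5.png

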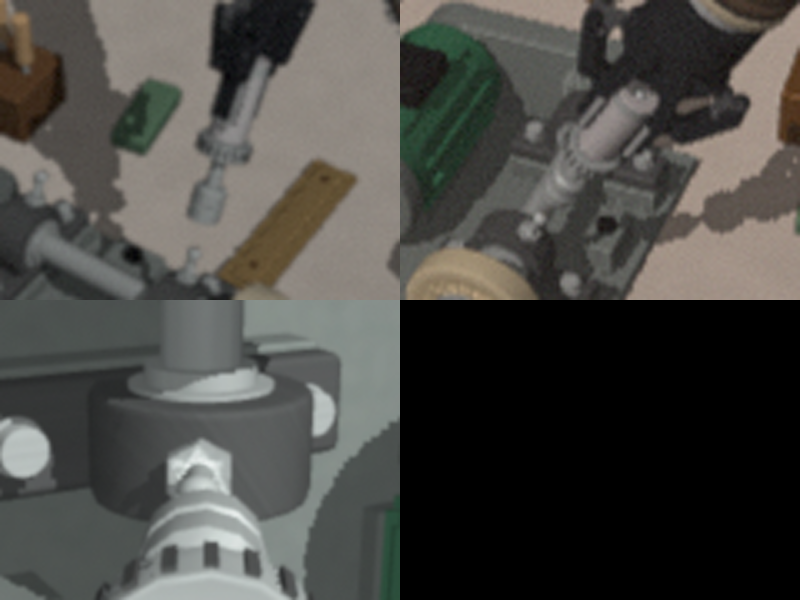

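m5 shows the coupler axis pointing at the ball in the scene and side crops. In the wrist crop the ball is about 2 px left of the axis, so I'll correct by about −1.8 mm in tool y and advance.

```bash
python3 -m handwheel '[0,-0.1,0.8,0,0,0,1, 0.03,-0.08,0.8,0,0,0,1, 0,0,0.5,0,0,0,1, 0,0,0,0,0,0,1]'
python3 -m handwheel '[0,0,0.4,0,0,0,1, 0,0,0.4,0,0,0,1, 0,0,0,0,0,0,1]'
python3 -m handwheel '[0,0,0.3,0,0,0,1, 0,0,0.3,0,0,0,1, 0,0,0,0,0,0,1]'
python3 - <<'E'
from plan import *
plan(256)
E
```

```text
time: 8.3
position: [436.5, 20.9, 354.9]
eef_rot: [0.177, 0.656, 0.709, 0.188]
contact_force: [-0.5, 0.5, -4.7]
grip_width: 0.361
gripper_force: 61.1
time: 8.6
position: [440.6, 21.2, 348.7]
eef_rot: [0.177, 0.656, 0.709, 0.188]
contact_force: [0.3, -0.4, -4.7]
grip_width: 0.361
gripper_force: 61.1
time: 8.9
position: [443.5, 21.4, 343.6]
eef_rot: [0.177, 0.656, 0.709, 0.188]
contact_force: [0.2, 0.3, -3.8]
grip_width: 0.36
gripper_force: 61.1
TCP [443.475  21.428 343.627] goal [443.379  21.154 340.703] shift cm tool [-0.025 -0.156  0.248] rotvec [-0.001  0.004  0.002] F tool [ 0.34  -1.669  3.434] w 0.35953255045886834 t 8.9
```

```bash
for i in 1 2; do python3 -m handwheel '[0,0,0.3,0,0,0,1, 0,0,0,0,0,0,1]'; done | grep -E 'pos|force'
for i in 1 2 3; do python3 -m handwheel '[0,0,0.2,0,0,0,1, 0,0,0,0,0,0,1]'; done | grep -E 'pos|force'
python3 - <<'E'
from plan import *
plan(246)
E
```

```text
position: [444.9, 21.6, 341.0]
contact_force: [-0.1, 1.1, -4.1]
gripper_force: 61.2
position: [446.2, 21.7, 338.3]
contact_force: [-1.4, 1.6, -4.3]
gripper_force: 61.2
position: [447.3, 21.8, 336.7]
contact_force: [-1.3, 0.4, -3.6]
gripper_force: 61.3
position: [448.4, 21.8, 334.9]
contact_force: [0.3, 2.0, -5.3]
gripper_force: 61.2
position: [449.4, 21.9, 333.1]
contact_force: [1.0, 0.7, -8.9]
gripper_force: 61.2
TCP [449.383  21.858 333.089] goal [448.364  21.538 332.042] shift cm tool [-0.024 -0.142  0.039] rotvec [-0.001  0.004  0.002] F tool [ 0.698 -3.463  8.219] w 0.35869197252361945 t 9.9
```

```bash
for i in 1 2 3 4; do python3 -m handwheel '[0,0,0.2,0,0,0,1, 0,0,0,0,0,0,1]'; done | grep -E 'pos|force: \['
python3 - <<'E'
from plan import *
plan(240)
c=cam('wrist');save(c,'w6.png')
for n in ['scene','side']:
  c=cam(n);save(c,n+'6.png')
A=[cv2.resize(cv2.imread('pics/'+f)[y:y+y2,x:x+x2],(400,300),interpolation=cv2.INTER_CUBIC) for f,x,y,x2,y2 in [('scene6.png',280,190,80,60),('side6.png',270,190,80,60),('w6.png',240,150,160,120)]]
A.append(np.zeros_like(A[0]));cv2.imwrite('pics/m6.png',np.vstack([np.hstack(A[:2]),np.hstack(A[2:])]))
E
```

```text
position: [450.4, 21.9, 331.5]
contact_force: [0.2, 1.3, -7.4]
position: [451.3, 22.0, 330.2]
contact_force: [-7.6, -0.0, 2.0]
position: [452.2, 22.0, 328.5]
contact_force: [-8.1, 1.2, 3.1]
position: [453.1, 22.1, 326.8]
contact_force: [-8.8, 1.3, 4.3]
TCP [453.138  22.104 326.805] goal [451.356  21.769 326.846] shift cm tool [-0.02  -0.154 -0.094] rotvec [-0.001  0.004  0.002] F tool [ 1.943 -5.309 -8.09 ] w 0.36255341576079697 t 10.7
```

View pics/m6.png

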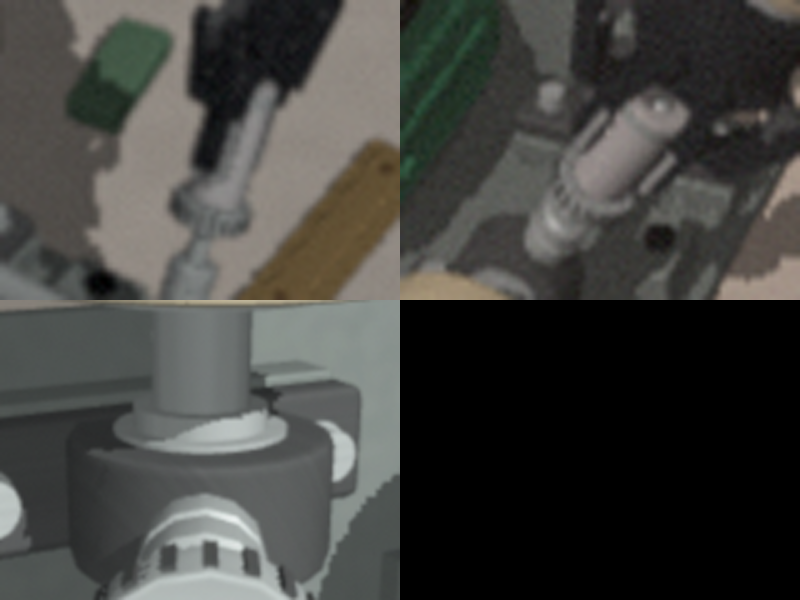

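m6 shows the coupler over the nipple, and the force curve (a pull-in, then a push above 8 N with a spring slope) says it has snapped on. A small sideways load remains, so I'll ease it by 1 mm and go on down the stroke.

```bash
python3 -m handwheel '[0,-0.1,0.2,0,0,0,1, 0,0,0,0,0,0,1]'| grep -E 'pos|force: \['
for i in 1 2; do python3 -m handwheel '[0,0,0.2,0,0,0,1, 0,0,0,0,0,0,1]'; done | grep -E 'pos|force: \['
python3 - <<'E'
from plan import *
plan(232)
E
```

```text
position: [453.7, 22.1, 325.1]
contact_force: [-8.1, 0.7, 4.7]
position: [454.6, 22.2, 323.3]
contact_force: [-8.9, 1.0, 4.8]
position: [455.6, 22.3, 321.6]
contact_force: [-9.1, 0.7, 5.8]
TCP [455.615  22.288 321.624] goal [455.344  22.077 319.918] shift cm tool [-0.018 -0.11   0.133] rotvec [0.001 0.004 0.002] F tool [ 1.349 -4.93  -9.544] w 0.3595923798158153 t 11.45
```

```bash
python3 -m handwheel '[0,-0.1,0.1,0,0,0,1, 0,0,0,0,0,0,1]'| grep -E 'pos|force: \['
for i in 1 2 3; do python3 -m handwheel '[0,0,0.1,0,0,0,1, 0,0,0,0,0,0,1]'; done | grep -E 'pos|force: \['
python3 - <<'E'
from plan import *
plan(230)
E
```

```text
position: [455.6, 22.3, 320.7]
contact_force: [-8.4, -1.1, 7.0]
position: [456.1, 22.3, 319.9]
contact_force: [-8.3, 0.6, 7.4]
position: [456.6, 22.3, 319.0]
contact_force: [-8.6, 0.6, 7.5]
position: [457.1, 22.4, 318.2]
contact_force: [-8.3, 0.5, 7.7]
TCP [457.101  22.374 318.218] goal [456.341  22.154 318.186] shift cm tool [-0.016 -0.069 -0.036] rotvec [0.003 0.003 0.002] F tool [  1.07   -3.302 -10.771] w 0.3611150119120123 t 12.25
```

```bash
for i in 1 2 3; do python3 -m handwheel '[0,0,0.1,0,0,0,1, 0,0,0,0,0,0,1]'; done | grep -E 'pos|force: \['
python3 - <<'E'
from plan import *
plan(229)
E
```

```text
position: [457.3, 22.4, 317.9]
contact_force: [-17.5, -0.5, 19.7]
position: [457.5, 22.3, 317.6]
contact_force: [-27.1, -1.5, 31.1]
position: [457.6, 22.3, 317.4]
contact_force: [-36.1, -1.9, 44.0]
TCP [457.632  22.319 317.402] goal [456.839  22.192 317.32 ] shift cm tool [-0.007 -0.073 -0.033] rotvec [0.004 0.004 0.001] F tool [  0.68   -9.059 -56.16 ] w 0.35912169379517517 t 12.85
```

```bash
python3 -m handwheel '[0,0,-0.2,0,0,0,1, 0,0,0,0,0,0,1, 0,0,0,0,0,0,1, 0,0,0,0,0,0,1]'
python3 - <<'E'
from plan import *
plan(229)
c=cam('wrist');save(c,'w7.png')
for n in ['scene','side']:
  c=cam(n);save(c,n+'7.png')
A=[cv2.resize(cv2.imread('pics/'+f)[y:y+y2,x:x+x2],(400,300),interpolation=cv2.INTER_CUBIC) for f,x,y,x2,y2 in [('scene7.png',280,190,80,60),('side7.png',270,190,80,60),('w7.png',200,150,240,180),('scene7.png',0,0,640,480)]]
cv2.imwrite('pics/m7.png',np.vstack([np.hstack(A[:2]),np.hstack(A[2:])]))
E
```

```text
time: 13.25
position: [457.2, 22.4, 317.9]
eef_rot: [0.178, 0.656, 0.709, 0.19]
contact_force: [-18.0, -0.0, 19.8]
grip_width: 0.362
gripper_force: 63.5
TCP [457.247  22.368 317.926] goal [456.839  22.192 317.32 ] shift cm tool [-0.014 -0.067  0.031] rotvec [0.003 0.003 0.002] F tool [  1.264  -5.528 -26.124] w 0.3615054461985982 t 13.25
```

View pics/m7.png

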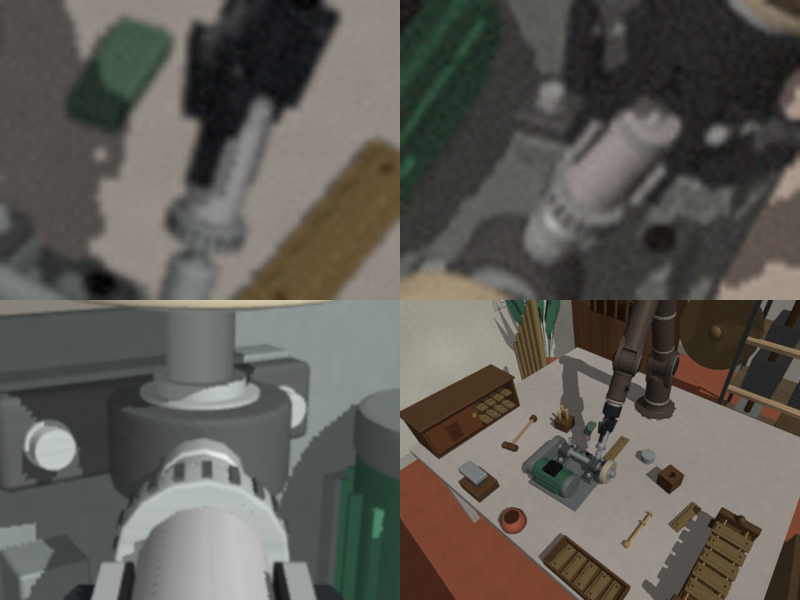

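m7 shows the stem taken up and the head cap close to the coupler, square on the nipple. The push is a steady 26 N or so against the stop, and the other things have not moved.

```bash
python3 -c "
from cell import workorder
print(workorder.hand_in())"
```

```text
the job is handed in; nothing more can be done
None
```

The job is handed in: the grease gun snapped onto the wheel-side nipple and is held square against its stop with about 26 N, at 13.3 s on the clock, and nothing else on the ledge was touched; no verdict came back.

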